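# Tip the drum pad onto its back and push it home in its dock

## Task

Get the blue drum pad ready to play, only by pushing on it, without lifting or carrying it: push it over onto its back towards the metal stop, so that its four coloured pads face up and it lies flat in its lane. Then push it along its lane until its end rests squarely against the stop. The black loudspeaker in the other lane must stay standing where it is; leave everything else in place too.

Things in the scene. Friction and masses are not known exactly. Their poses are not given: they have to be found in the camera images.
- dock: Fixed board on the bench, 460 x 330 mm (place and yaw vary), with a grey mat on which white lines mark two lanes, centred at y = +75 and -75 mm, each 147 mm wide. Origin on the bench surface; x points along the lanes towards the stop, y across them, z up. The mat's top is 12 mm above the bench; it runs from x = -205 mm to the stop at x = +170 mm.
- dock_stop (a point): Middle of the foot of the stop's near face, at mat level (dock x = 170, y = 0, z = 12 mm). The stop is an aluminium bar across both lanes, 15 mm thick, rising 30 mm above the mat. Behind it is a wooden ledge with a cup and a roll of tape.
- pad: Drum pad: box 50 (x) x 110 (y) x 170 (z) mm, 0.44 to 0.72 kg, blue, four coloured rubber pads on its face (own -x side). It starts standing on end in one of the lanes, face turned away from the stop, square to within 5 degrees. Origin: centre of the underside it stands on; z up its height, x out of its back, towards the stop.
- pad_centre (a point): Centre of the drum pad's box, 85 mm from its origin along its z. Pushed on its face near the top, the pad overbalances at about 17 degrees and falls on its back towards the stop: own x then points down, own z to the stop, height 50 mm. Its end is then some 40 to 90 mm short of the stop; sliding it takes 2 to 6 N.
- pad_end (a point): Centre of the drum pad's top end face (the end that must meet the stop), 170 mm from its origin along its z.
- speaker: Black loudspeaker standing in the other lane, 90 (x) x 100 (y) x 160 (z) mm, two round cones on its -x side; origin at the centre of its underside. To be left standing.
- cup: Clear plastic cup, 72 mm wide, 85 mm tall, standing on the ledge behind the stop; origin under its centre.
- tape: Roll of blue tape, 68 mm wide, 24 mm tall, lying on the ledge behind the stop; origin under its centre.
- mug: White mug, 80 mm wide plus handle, 95 mm tall, on the bench on the robot's left; origin under its centre.
- stick: Wooden drumstick with a grey sensor clip, 360 mm long, 20 mm thick, lying on the bench on the robot's right; origin on the bench below the clip's end, along its own x.
- screwdriver: Screwdriver lying on the bench on the robot's right, about 200 mm long.
- bottle: Green bottle, 62 mm wide, 190 mm tall, standing on the bench on the robot's left; origin under its centre.

How it is judged:
By the outcome, as a careful person would: the job done as asked, in the order asked, and still so for the second after the job is handed in, with the robot touching nothing.
It also fails if it takes over 45 s, if anything falls off the work surface, if the arm or the gripper's body presses on something with over 40 N, if the wrist force passes 120 N, or if a joint passes its speed limit or range.

## Robot

A 6-joint arm with a two-finger parallel gripper is mounted at the origin on the work surface. World frame = base frame: x ahead of the robot, y to its left, z up, the work surface at z = 0. Lengths are in m, angles in rad, forces in N, time in s.
With the tool pointing down it reaches from about 0.35 to 0.975 m from the base axis. Payload 17.4 kg.
Tool frame: the origin (TCP) lies midway between the tips of the shut fingers; the grasp point (between the pads) lies 19 mm behind it (bot.grip_point_offset is the distance from the TCP to the grasp point, in m); z points along the fingers, y is the direction in which the jaws open and shut (so a half turn about z gives the same grasp; the last joint's range is limited). The gripper opens to 85 mm and grips with 20 to 120 N. Pads are 22 mm wide; open, the fingers measure 114 mm over their backs; the gripper's body (76 mm by 85 mm) begins 54 mm behind the grasp point. The pads swing forward as they close: fully open they stand 13 mm farther back than shut.
Start: joints at [1.192, 0.116, 1.442, -0, 1.584, -0.038], TCP at [0.226, 0.636, 0.231] pointing down, gripper open.
Joint ranges: [-2.83, 2.83], [-0.83, 2.19], [0.07, 2.5], [-1.14, 4.28], [0.01, 3], [-2.97, 2.97]. Speed limits (rad/s): [1.89, 1.89, 2.22, 3.14, 3.14, 3.14].

## Interface

Orientations are given as a 3x3 rotation matrix whose columns are the frame's x, y, z axes.
In Python, from bench import bot gives the robot as it stands. The module is installed in compiled form; this text tells all that it offers.
- The arm moves only by the shell command python3 -m jog 'ROWS' [FORCE]. ROWS is JSON, a list of rows, each an object with "linear": the shift along the tool's x, y, z in mm, a list of three; "twist": the turn about the tool's z in degrees; "fingers": the finger opening in mm, from 0 to 85.4. In form: [{"linear": [dx, dy, dz], "twist": twist, "fingers": fingers}, ...]. A call has exactly 5 rows; each row is the pose to reach, as a shift and turn from the pose commanded when the call began, along the tool's axes at that moment; what a row does not reach only later rows make up. A row lasts 1/12 s, in which the tool goes at most 41.7 mm and 7.16 degrees, less where a joint would pass 70% of its speed; a pose out of reach is approached as far as the arm can. A call with a gripper value outside its range is refused whole. The fingers move at their own pace and stop on an object; FORCE is the grip in N (left out, the last holds). Time passes only in rows, so rows that repeat a pose let the fingers close, or fill a call up. It gives the time, the measured TCP pose, the force and the opening at its end, in the units of the state.
- bot.get_obs(): the state, without advancing time (a new reading comes with each control period).
- bot.grab_frame(name): name is "side" or "top" or "wrist"; returns the picture (400x640x3 uint8, blue, green, red); there is no depth.
- bot.camera_params(name): a dict with "mtx" (3x3 intrinsics, pixels), "world_to_cam" (4x4, takes a point from world to camera coordinates). Camera axes: x right, y up, looking along -z (the intrinsics and any distortion apply to the point x, -y, -z); pixel columns grow to the right and rows downward; lengths in m; the calibration is good to about 2 mm. A picture is of the moment at which its call begins: read the wrist's pose just before it. camera_params takes no time and is no camera call; for the wrist camera it gives the pose at the moment of the call.
- bot.hand_in(): hands the job in, once; it reports no verdict.
The state is a dict: "time_s": time; "joint_pos": joint angles; "joint_vel": joint speeds; "joint_efforts": joint torques, N m; "tcp_pos": TCP position; "ee_rot": TCP orientation; "force": force on the tool from outside, world axes, zero at the start; "ft_torque": the same for the moment, N m; "gripper_width": finger opening in m.
Only numpy, scipy, OpenCV 4.12 (cv2) and the standard library are available. Lean on these libraries where they do the work, as an engineer would, in place of code of your own. Each camera call takes 0.05 s, during which the arm holds its last target.

## Working session

There is one attempt and no reset: what is moved stays moved. The work goes in short steps, Python scripts to look and compute and a shell command to move; the robot and the scene stay as the last step left them, time stands still between calls to the robot, and variables do not carry over. Pictures are saved under pics/ and viewed, and the job is handed in when it is done.

```bash
mkdir -p pics
python3 - <<'E'
from bench import bot
import cv2, numpy as np
np.set_printoptions(precision=4,suppress=True)
for n in ["top","side"]:
    im=bot.grab_frame(n); cv2.imwrite(f"pics/{n}0.png",im)
    p=bot.camera_params(n); print(n,p)
o=bot.get_obs(); print(o)
E
```

```text
top {'mtx': array([[491.8124,   0.    , 317.5336],
       [  0.    , 491.8124, 205.8221],
       [  0.    ,   0.    ,   1.    ]]), 'world_to_cam': array([[ 0.0159, -0.9998,  0.0088, -0.0215],
       [ 0.9944,  0.0167,  0.1047, -0.5536],
       [-0.1048,  0.0071,  0.9945, -1.5307],
       [ 0.    ,  0.    ,  0.    ,  1.    ]])}
side {'mtx': array([[504.1314,   0.    , 316.7076],
       [  0.    , 504.1314, 205.8618],
       [  0.    ,   0.    ,   1.    ]]), 'world_to_cam': array([[-0.841 , -0.541 ,  0.0041,  0.4404],
       [ 0.4172, -0.6437,  0.6415, -0.2751],
       [-0.3444,  0.5412,  0.7671, -1.5171],
       [ 0.    ,  0.    ,  0.    ,  1.    ]])}
{'time_s': 0.1, 'joint_pos': array([ 1.1922,  0.1164,  1.4422,  0.    ,  1.5841, -0.0378]), 'joint_vel': array([-0.0011, -0.0024, -0.0005, -0.0007,  0.0011, -0.0003]), 'joint_efforts': array([  0.0027, -73.3667, -63.3793,  -0.    ,   0.0052,   0.    ]), 'tcp_pos': array([0.2255, 0.636 , 0.2306]), 'ee_rot': array([[-0.9425,  0.3342, -0.0004],
       [ 0.3342,  0.9425, -0.001 ],
       [ 0.0001, -0.0011, -1.    ]]), 'force': array([-0.1152,  1.6299, -0.1876]), 'ft_torque': array([ 0.0101,  0.0115, -0.025 ]), 'gripper_width': 0.08550534601702307}
```

View pics/top0.png

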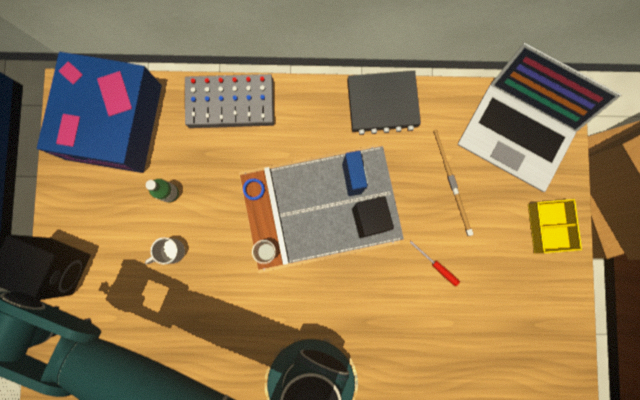

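View pics/side0.png

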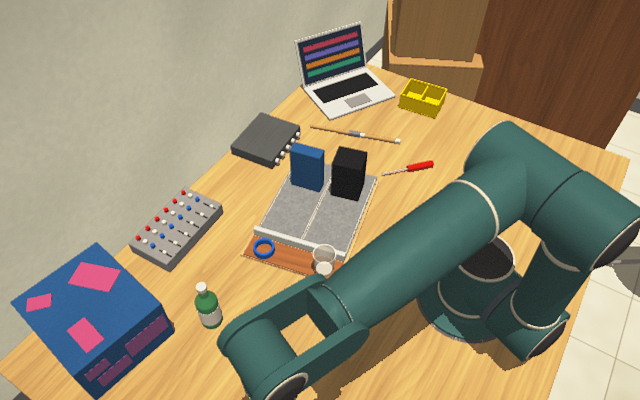

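```bash
cat > h.py <<'E'
import numpy as np, cv2
from bench import bot
np.set_printoptions(precision=4,suppress=True)
def ray(n,uv,P=None):
    p=P or bot.camera_params(n); K=p["mtx"]; W=p["world_to_cam"]
    d=np.linalg.inv(K)@np.array([uv[0],uv[1],1.]); d=np.array([d[0],-d[1],-d[2]])
    R=W[:3,:3]; return -R.T@W[:3,3], R.T@d
def onz(n,uv,z,P=None):
    c,d=ray(n,uv,P); return c+d*(z-c[2])/d[2]
def proj(n,X,P=None):
    p=P or bot.camera_params(n); W=p["world_to_cam"]; q=W[:3,:3]@np.array(X)+W[:3,3]
    u=p["mtx"]@np.array([q[0],-q[1],-q[2]]); return u[:2]/u[2]
E
python3 - <<'E'
import cv2
a=cv2.imread("pics/top0.png"); cv2.imwrite("pics/top0z.png",cv2.resize(a[135:285,230:430],None,fx=4,fy=4,interpolation=cv2.INTER_CUBIC))
a=cv2.imread("pics/side0.png"); cv2.imwrite("pics/side0z.png",cv2.resize(a[130:290,230:430],None,fx=3.7,fy=3.7,interpolation=cv2.INTER_CUBIC))
E
```

```text
(no output)
```

View pics/top0z.png

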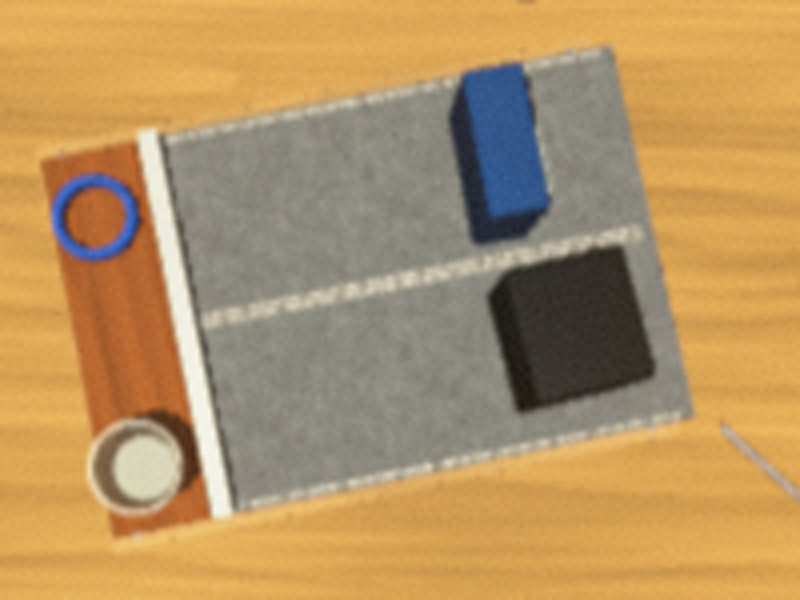

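View pics/side0z.png

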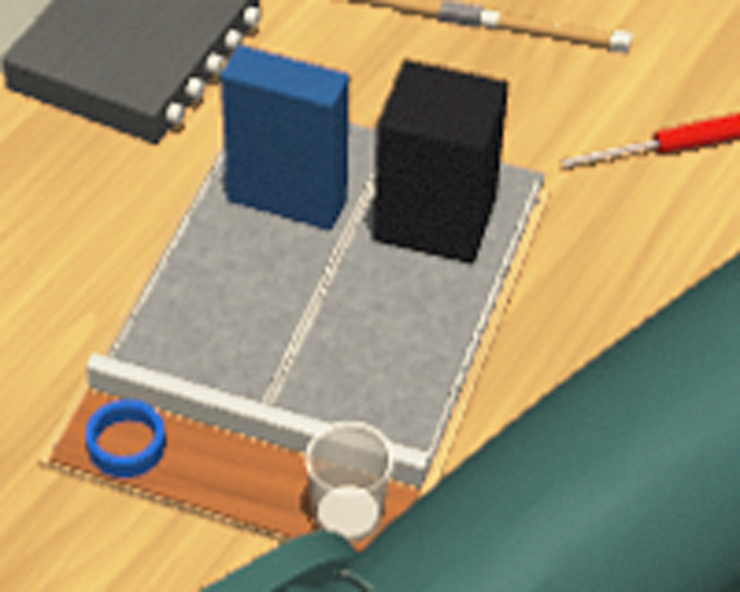

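Run:
```python
from h import *
P=bot.camera_params("top")
def z(u,v,h): return onz("top",((u+.5)/4-.5+230,(v+.5)/4-.5+135),h,P)
rt=z(612,48,.012); rb=z(693,415,.012); sa=z(161,133,.042); sb=z(233,515,.042)
print(rt,rb,sa,sb,np.linalg.norm(rt-rb),np.linalg.norm(sa-sb))
ey=(rb-rt)[:2]; e2=(sb-sa)[:2]; print(np.degrees(np.arctan2(ey[1],ey[0])),np.degrees(np.arctan2(e2[1],e2[0])))
ex=((sa+sb)/2-(rt+rb)/2)[:2]; print("len",np.linalg.norm(ex),np.degrees(np.arctan2(ex[1],ex[0])))
# refine: white lines' direction - center line
a=z(207,322,.012);b=z(640,232,.012);d=(a-b)[:2];print("cl",a,b,np.degrees(np.arctan2(d[1],d[0])))
a=z(170,136,.012);b=z(605,52,.012);d=(a-b)[:2];print("outer",np.degrees(np.arctan2(d[1],d[0])))
pc=[z(467,73,.182),z(522,63,.182),z(548,205,.182),z(490,218,.182)]
print("pad",np.array(pc)); print([np.linalg.norm(pc[i]-pc[i-1]) for i in range(4)], sum(pc)/4)
sp=[z(511,268,.172),z(625,245,.172),z(655,372,.172),z(537,402,.172)]
print("spk",np.array(sp)); print([np.linalg.norm(sp[i]-sp[i-1]) for i in range(4)],sum(sp)/4)
o=(a*0)
```

```text
[ 0.7527 -0.2212  0.012 ] [ 0.4558 -0.2864  0.012 ] [0.6708 0.1405 0.042 ] [0.3712 0.0768 0.042 ] 0.3039894812161902 0.3062755177867776
-167.60353906337625 -168.00173199794037
len 0.3719212831776373 102.93583113463927
cl [0.5238 0.1025 0.012 ] [ 0.6023 -0.244   0.012 ] 102.76005648043707
outer 102.10301461478139
pad [[ 0.6932 -0.0924  0.182 ]
 [ 0.7012 -0.1321  0.182 ]
 [ 0.5977 -0.1516  0.182 ]
 [ 0.5876 -0.1099  0.182 ]]
[np.float64(0.10700912407404313), np.float64(0.040572212587487125), np.float64(0.10529502346276892), np.float64(0.04283168873957894)] [ 0.6449 -0.1215  0.182 ]
spk [[ 0.5529 -0.1262  0.172 ]
 [ 0.571  -0.2084  0.172 ]
 [ 0.4795 -0.2301  0.172 ]
 [ 0.4566 -0.1455  0.172 ]]
[np.float64(0.09817359940921727), np.float64(0.08424333610336467), np.float64(0.09400332830003635), np.float64(0.08764490921356495)] [ 0.515  -0.1776  0.172 ]
```

The top view shows the stop on the left (near edge at zoomed (161,133)–(233,515)). The pad is in the far lane (dock y about −72, x about −81), turned about −2.5° from the lane. The speaker is in the near lane. The dock's yaw is about 102.4°. The measured sizes agree with the given ones to within 5–9 mm.

```bash
cat >> h.py <<'E'
S=np.array([.521,.1087]); YAW=np.radians(102.4)
EX=np.array([np.cos(YAW),np.sin(YAW)]); EY=np.array([-EX[1],EX[0]])
def d2w(X,Y): return S+(X-170)/1e3*EX+Y/1e3*EY
def w2d(p): d=np.array(p)[:2]-S; return np.array([170+1e3*d@EX,1e3*d@EY])
def plan(X,Y,z):
    o=bot.get_obs(); R=o["ee_rot"]; t=o["tcp_pos"]
    d=np.append(d2w(X,Y),z)-t
    yaw=np.degrees(np.arctan2(R[1,0],R[0,0]))
    print("t",o["time_s"],"dock",w2d(t),"z",t[2],"F",o["force"],"| linear",(R.T@d*1e3).round(1),"twist",round(yaw-np.degrees(YAW),2))
E
python3 -c "
from h import *
plan(-140,-73,.27)"
python3 -m jog '[{"linear":[-25,-20,-15],"twist":7,"fingers":60},{"linear":[-55,-48,-30],"twist":14,"fingers":60},{"linear":[-82,-75,-40],"twist":21,"fingers":60},{"linear":[-110,-100,-40],"twist":28,"fingers":60},{"linear":[-138,-126,-40],"twist":35,"fingers":60}]'
python3 -c "
from h import *
plan(-140,-73,.27)"
```

```text
t 0.1 dock [748.4385 175.3338] z 0.23063583679287045 F [-0.1152  1.6299 -0.1876] | linear [-680.6 -622.8  -38.7] twist 58.07
time_s: 0.52
tcp_pos: [0.314, 0.4698, 0.2717]
ee_rot: [[-0.576, 0.818, 0.0], [0.818, 0.576, 0.001], [0.0, 0.001, -1.0]]
force: [0.2, 0.6, -0.1]
gripper_width: 0.06
t 0.5167 dock [567.1391 124.603 ] z 0.27172617490252843 F [ 0.2271  0.6114 -0.1317] | linear [-728.5  -91.2    1.5] twist 22.75
```

```bash
python3 -m jog '[{"linear":[-38,-5,0],"twist":6,"fingers":60},{"linear":[-76,-10,0],"twist":12,"fingers":60},{"linear":[-114,-14,0],"twist":18,"fingers":60},{"linear":[-152,-19,0],"twist":22.7,"fingers":60},{"linear":[-190,-24,0],"twist":22.7,"fingers":60}]'
python3 -c "
from h import *
plan(-140,-73,.27)"
```

```text
time_s: 0.93
tcp_pos: [0.4046, 0.3009, 0.2712]
ee_rot: [[-0.216, 0.976, -0.0], [0.976, 0.216, -0.0], [-0.0, -0.0, -1.0]]
force: [-0.3, -0.5, -0.6]
gripper_width: 0.0598
t 0.9333 dock [382.6827  72.4139] z 0.27115876420649326 F [-0.3239 -0.5076 -0.6273] | linear [-522.8  144.9    1.2] twist 0.06
```

```bash
python3 -m jog '[{"linear":[-38,10,0],"twist":0,"fingers":60},{"linear":[-76,21,0],"twist":0,"fingers":60},{"linear":[-114,31,0],"twist":0,"fingers":60},{"linear":[-152,42,0],"twist":0,"fingers":60},{"linear":[-190,53,0],"twist":0,"fingers":60}]'
python3 -m jog '[{"linear":[-38,10,0],"twist":0,"fingers":60},{"linear":[-76,21,0],"twist":0,"fingers":60},{"linear":[-114,31,0],"twist":0,"fingers":60},{"linear":[-152,42,0],"twist":0,"fingers":60},{"linear":[-190,53,0],"twist":0,"fingers":60}]'
python3 -c "
from h import *
plan(-140,-73,.27)
cv2.imwrite('pics/w1.png',bot.grab_frame('wrist'))"
```

```text
time_s: 1.35
tcp_pos: [0.4983, 0.1271, 0.2712]
ee_rot: [[-0.221, 0.975, 0.0], [0.975, 0.221, 0.0], [0.0, 0.0, -1.0]]
force: [1.2, 0.5, 0.3]
gripper_width: 0.0601
time_s: 1.77
tcp_pos: [0.5921, -0.0466, 0.2711]
ee_rot: [[-0.221, 0.975, -0.0], [0.975, 0.221, 0.0], [0.0, -0.0, -1.0]]
force: [0.7, 1.2, -0.1]
gripper_width: 0.06
t 1.7667 dock [  3.0697 -36.1056] z 0.2710734102514054 F [ 0.6539  1.197  -0.1354] | linear [-143.3   36.     1. ] twist 0.36
```

View pics/w1.png

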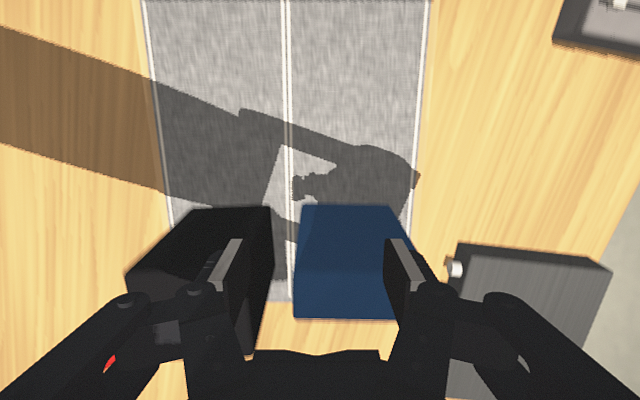

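The wrist view shows the lane lines running almost vertically (left 145→167, middle 285→290, right 430→410) and the blue pad at columns 293–405, rows 205–318.

Run:
```python
from h import *
P=bot.camera_params("wrist")
print("cam",ray("wrist",(320,200),P))
for n,a,b in [("mid",(285,5),(288.5,200)),("left",(143,5),(172,222)),("right",(429,5),(413,190))]:
    A=onz("wrist",a,.012,P);B=onz("wrist",b,.012,P);d=(A-B)[:2];print(n,w2d(A),w2d(B),np.degrees(np.arctan2(d[1],d[0])))
for uv in [(302,205),(390,205),(293,318)]:
    print(uv,"z12",w2d(onz("wrist",uv,.012,P)),"z182",w2d(onz("wrist",uv,.182,P)))
for Y in(-128,-18):
  for X in(-106,-56):
    for z in(.012,.182): print(X,Y,z,proj("wrist",np.append(d2w(X,Y),z),P).round(0))
```

```text
cam (array([0.5777, 0.0193, 0.4128]), array([ 0.0789, -0.306 , -0.9493]))
mid [155.0004  -2.3375] [-62.9681  -1.7841] 102.25452662295666
left [154.4832 148.4379] [-93.0471 146.8625] 102.76464476858429
right [ 155.5243 -155.0685] [ -49.3239 -155.6405] 102.55997060493928
(302, 205) z12 [-69.4852 -18.5425] z182 [-10.0971 -26.0424]
(390, 205) z12 [ -69.0183 -128.5728] z182 [ -9.8282 -89.4045]
(293, 318) z12 [-235.913    -4.6597] z182 [-105.9362  -18.0479]
-106 -128 0.012 [388. 232.]
-106 -128 0.182 [430. 319.]
-56 -128 0.012 [390. 195.]
-56 -128 0.182 [437. 263.]
-106 -18 0.012 [302. 232.]
-106 -18 0.182 [293. 318.]
-56 -18 0.012 [301. 195.]
-56 -18 0.182 [292. 262.]
```

```bash
python3 -c "
from h import *
plan(-155,-74,.27)"
python3 -m jog '[{"linear":[-38,9,0],"twist":0.3,"fingers":60},{"linear":[-76,18,0],"twist":0.3,"fingers":60},{"linear":[-114,27,0],"twist":0.3,"fingers":60},{"linear":[-140,35,0],"twist":0.3,"fingers":60},{"linear":[-140,35,0],"twist":0.3,"fingers":60}]'
python3 -c "
from h import *
plan(-155,-74,.27)
P=bot.camera_params('wrist')
cv2.imwrite('pics/w2.png',bot.grab_frame('wrist'))
cv2.imwrite('pics/t2.png',bot.grab_frame('top'))
Q=bot.camera_params('wrist')
print(P['world_to_cam']-Q['world_to_cam'])"
```

```text
t 1.8167 dock [ -2.0951 -37.1529] z 0.27006442083328147 F [-1.4536 -4.0022 -1.6956] | linear [-153.    36.3    0.3] twist 0.22
time_s: 2.23
tcp_pos: [0.6579, -0.1774, 0.2695]
ee_rot: [[-0.213, 0.977, -0.002], [0.977, 0.213, -0.0], [0.0, -0.002, -1.0]]
force: [0.3, -1.1, -0.5]
gripper_width: 0.0599
t 2.2333 dock [-138.7989  -72.2335] z 0.2694709909022397 F [ 0.2621 -1.1201 -0.5211] | linear [-16.2   1.8  -0.5] twist -0.1
[[ 0.0004 -0.0017 -0.0006 -0.0007]
 [ 0.0015  0.0001 -0.0007  0.0024]
 [ 0.0009  0.0009 -0.0002  0.0014]
 [ 0.      0.      0.      0.    ]]
```

View pics/w2.png

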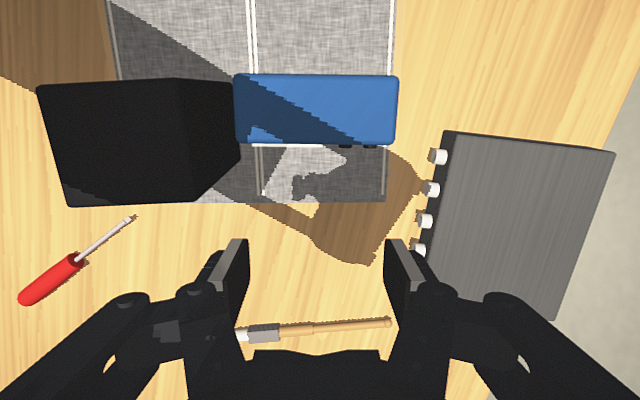

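The pad's top face is at about (235,74), (398,76), (396,146), (236,141). The gripper is already behind it.

Run:
```python
from h import *
P=bot.camera_params("wrist")
c=[w2d(onz("wrist",uv,.182,P)) for uv in [(235,74),(398,76),(397,146),(236,141)]]
print(np.array(c)); print(sum(c)/4, [np.linalg.norm(c[i]-c[i-1]) for i in range(4)])
for i,j in((0,1),(3,2)): d=c[i]-c[j]; print(np.degrees(np.arctan2(-d[0],d[1])))
for n,a,b in [("mid",(248,5),(256,195)),("right",(392,5),(383,195))]:
    A=onz("wrist",a,.012,P);B=onz("wrist",b,.012,P);print(n,w2d(A),w2d(B))
print("speaker",[w2d(onz("wrist",uv,.172,P)) for uv in [(37,87),(175,78),(195,200),(66,207)]])
plan(-145,-74,.168)
```

```text
[[ -53.5808  -18.521 ]
 [ -54.8209 -123.8746]
 [-100.2949 -126.3059]
 [ -96.8877  -16.2572]]
[-76.396  -71.2397] [np.float64(43.36604964885131), np.float64(105.36086931048014), np.float64(45.53899067249358), np.float64(110.10151620032585)]
-0.6743881161278112
-1.7733683283261426
mid [22.792   1.7309] [-188.8232    3.898 ]
right [  22.727  -151.2705] [-188.7548 -153.5482]
speaker [array([-61.5495, 119.3515]), array([-55.7314,  24.5314]), array([-142.5763,   19.8185]), array([-148.1783,  117.7383])]
t 2.3333 dock [-135.2346  -71.9167] z 0.2702605694620766 F [-0.3051  0.5399  0.1315] | linear [ -9.9   2.2 102.2] twist -0.0
```

```bash
python3 -m jog '[{"linear":[-8,0,20],"twist":0,"fingers":60},{"linear":[-10,0,50],"twist":0,"fingers":60},{"linear":[-10,0,80],"twist":0,"fingers":60},{"linear":[-10,0,110],"twist":0,"fingers":60},{"linear":[-10,0,110],"twist":0,"fingers":60}]'
python3 -c "
from h import *
plan(-145,-73,.16)
cv2.imwrite('pics/s3.png',cv2.resize(bot.grab_frame('side')[100:300,200:440],None,fx=3,fy=3))"
```

```text
time_s: 2.75
tcp_pos: [0.6565, -0.1812, 0.155]
ee_rot: [[-0.217, 0.976, -0.008], [0.976, 0.217, 0.003], [0.004, -0.007, -1.0]]
force: [-1.3, -0.0, -1.2]
gripper_width: 0.06
t 2.75 dock [-142.2235  -70.1225] z 0.15497330847804958 F [-1.299  -0.0038 -1.1683] | linear [-2.8  2.8 -5.1] twist 0.13
```

View pics/s3.png

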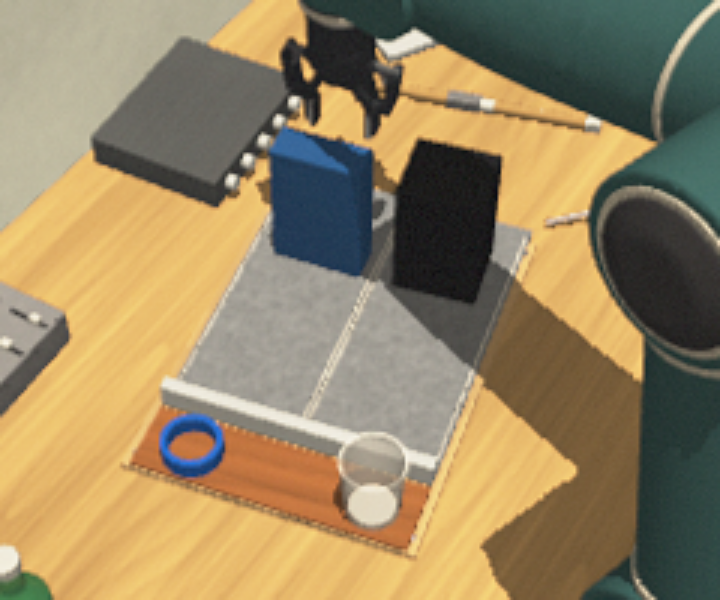

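```bash
python3 -m jog '[{"linear":[6,2,-3],"twist":0,"fingers":60},{"linear":[12,3,-5],"twist":0,"fingers":60},{"linear":[18,3,-5],"twist":0,"fingers":60},{"linear":[23,3,-5],"twist":0,"fingers":60},{"linear":[28,3,-5],"twist":0,"fingers":60}]'
python3 -m jog '[{"linear":[4,0,0],"twist":0,"fingers":60},{"linear":[8,0,0],"twist":0,"fingers":60},{"linear":[12,0,0],"twist":0,"fingers":60},{"linear":[16,0,0],"twist":0,"fingers":60},{"linear":[20,0,0],"twist":0,"fingers":60}]'
python3 -c "
from h import *
plan(-145,-73,.16)
cv2.imwrite('pics/w4.png',bot.grab_frame('wrist'))"
```

```text
time_s: 3.22
tcp_pos: [0.656, -0.1544, 0.1676]
ee_rot: [[-0.216, 0.976, 0.002], [0.976, 0.216, -0.001], [-0.001, 0.002, -1.0]]
force: [0.4, -1.1, 1.0]
gripper_width: 0.0602
time_s: 3.63
tcp_pos: [0.6514, -0.1352, 0.1662]
ee_rot: [[-0.216, 0.976, -0.0], [0.976, 0.216, 0.0], [0.0, -0.0, -1.0]]
force: [-0.2, -0.1, 1.1]
gripper_width: 0.0605
t 3.6333 dock [-96.2307 -74.9676] z 0.16622796276982338 F [-0.1882 -0.1228  1.1225] | linear [-48.8  -2.    6.2] twist 0.07
```

View pics/w4.png

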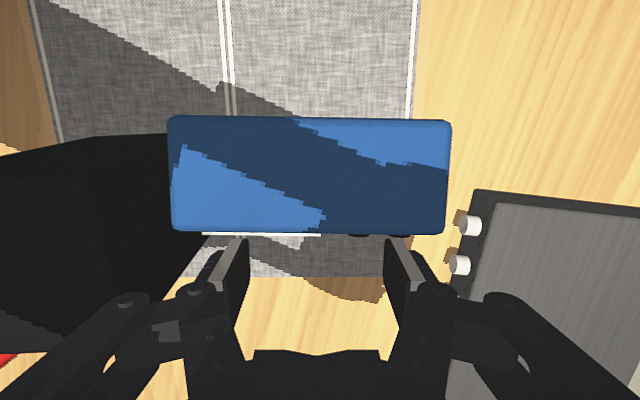

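The pad is still upright and the fingers are right at its face, about 75 px either side of its middle. I'll keep pushing.

```bash
python3 -m jog '[{"linear":[4,0,3],"twist":0,"fingers":60},{"linear":[8,0,5],"twist":0,"fingers":60},{"linear":[12,0,6],"twist":0,"fingers":60},{"linear":[16,0,6],"twist":0,"fingers":60},{"linear":[20,0,6],"twist":0,"fingers":60}]'
python3 -c "
from h import *
plan(-145,-73,.16)
cv2.imwrite('pics/w5.png',bot.grab_frame('wrist'))"
```

```text
time_s: 4.1
tcp_pos: [0.647, -0.1156, 0.1601]
ee_rot: [[-0.216, 0.976, -0.0], [0.976, 0.216, 0.0], [0.0, -0.0, -1.0]]
force: [0.1, -0.2, -0.3]
gripper_width: 0.06
t 4.1 dock [-76.113  -74.8995] z 0.16010392363859077 F [ 0.135  -0.2043 -0.3099] | linear [-68.9  -2.    0.1] twist 0.08
```

View pics/w5.png

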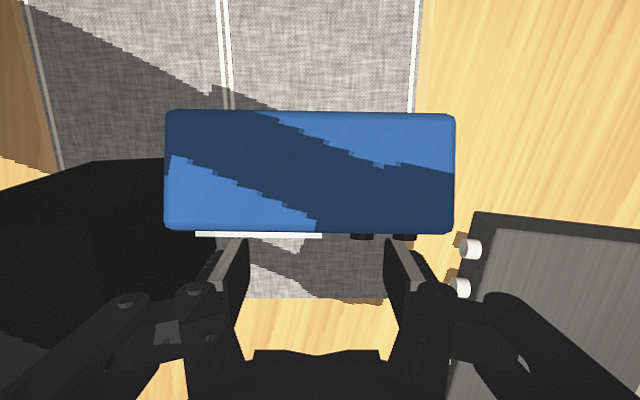

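```bash
python3 -c "
from h import *
cv2.imwrite('pics/s5.png',cv2.resize(bot.grab_frame('side')[100:300,200:440],None,fx=3,fy=3))"
```

```text
(no output)
```

View pics/s5.png

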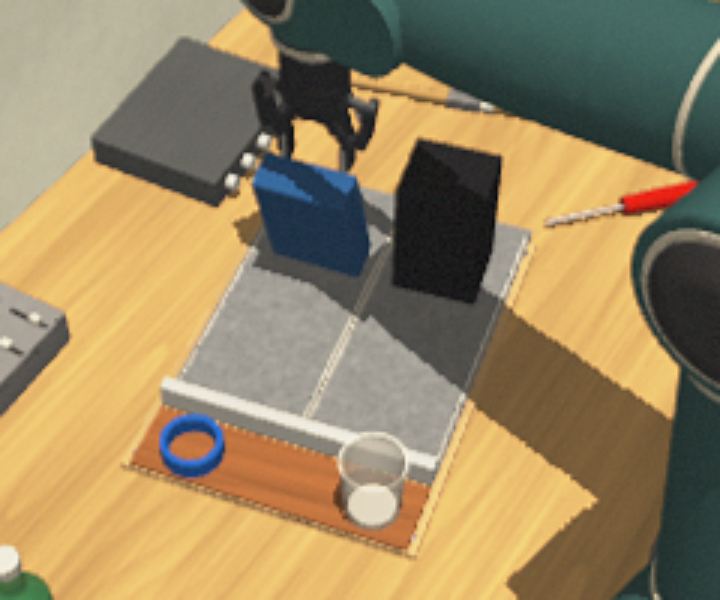

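The pad is tipping about its back bottom edge, which has stayed at (280,258)–(365,272). I'll continue.

```bash
python3 -m jog '[{"linear":[4,0,0],"twist":0,"fingers":60},{"linear":[8,0,0],"twist":0,"fingers":60},{"linear":[12,0,0],"twist":0,"fingers":60},{"linear":[16,0,0],"twist":0,"fingers":60},{"linear":[20,0,0],"twist":0,"fingers":60}]'
python3 -c "
from h import *
plan(-145,-73,.16)
cv2.imwrite('pics/s6.png',cv2.resize(bot.grab_frame('side')[100:300,200:440],None,fx=3,fy=3))"
```

```text
time_s: 4.62
tcp_pos: [0.6428, -0.0961, 0.1603]
ee_rot: [[-0.216, 0.976, 0.0], [0.976, 0.216, 0.0], [0.0, 0.0, -1.0]]
force: [-0.5, -0.1, -0.1]
gripper_width: 0.0602
t 4.6167 dock [-56.1285 -74.942 ] z 0.1603213433417076 F [-0.5403 -0.1194 -0.1281] | linear [-88.9  -2.1   0.3] twist 0.08
```

View pics/s6.png

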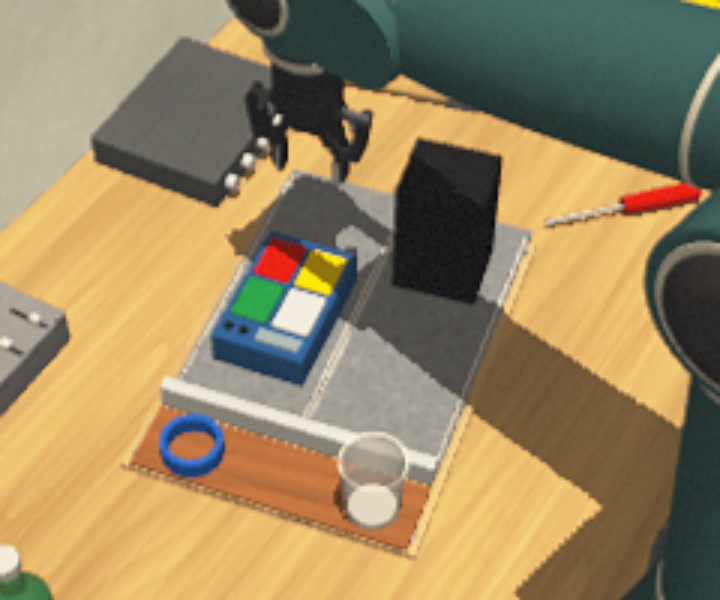

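The pad has fallen onto its back with its four pads facing up; its rear end is at about dock x −55. I'll back off and measure it.

```bash
python3 -m jog '[{"linear":[-10,0,-3],"twist":0,"fingers":60},{"linear":[-20,0,-3],"twist":0,"fingers":60},{"linear":[-30,0,-3],"twist":0,"fingers":60},{"linear":[-40,0,-3],"twist":0,"fingers":60},{"linear":[-44,0,0],"twist":0,"fingers":60}]'
python3 -c "
from h import *
plan(-100,-73,.04)
cv2.imwrite('pics/w7.png',bot.grab_frame('wrist'))"
```

```text
time_s: 5.08
tcp_pos: [0.6528, -0.1416, 0.1606]
ee_rot: [[-0.215, 0.977, 0.001], [0.977, 0.215, -0.0], [-0.001, 0.001, -1.0]]
force: [-0.2, 0.4, 0.5]
gripper_width: 0.0601
t 5.0833 dock [-102.7481  -74.9626] z 0.16061018359760434 F [-0.1863  0.4066  0.4771] | linear [  2.8  -2.  120.6] twist -0.0
```

View pics/w7.png

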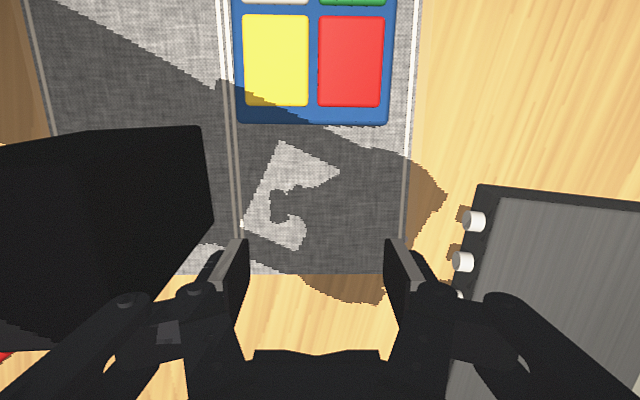

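Run:
```python
from h import *
P=bot.camera_params("wrist")
c=[w2d(onz("wrist",uv,.062,P)) for uv in [(231,5),(396,5),(387,125),(236,123)]]
print(np.array(c))
for i,j in((0,3),(1,2)): d=c[i]-c[j]; print(np.degrees(np.arctan2(d[1],d[0])))
for n,a,b in [("mid",(220,5),(237,235)),("right",(415,5),(405,195))]:
    A=onz("wrist",a,.012,P);B=onz("wrist",b,.012,P);d=w2d(A)-w2d(B);print(n,w2d(A),w2d(B),np.degrees(np.arctan2(d[1],d[0])))
plan(-98,-72,.037)
```

```text
[[  20.9608  -19.6238]
 [  20.9122 -124.603 ]
 [ -54.4539 -123.3479]
 [ -53.0529  -17.802 ]]
-1.410047334402977
-0.9540582544765333
mid [31.6053  0.1403] [-160.5093   -0.1039] 0.07285210494241398
right [  31.536  -149.7412] [-121.5101 -153.4478] 1.3873557280297903
t 5.1333 dock [-102.6109  -74.659 ] z 0.1593957083338533 F [-0.3357 -0.9954 -0.6597] | linear [  4.6  -2.6 122.4] twist -0.02
```

```bash
python3 -m jog '[{"linear":[0,-1,25],"twist":0,"fingers":60},{"linear":[0,-2,55],"twist":0,"fingers":60},{"linear":[0,-3,85],"twist":0,"fingers":60},{"linear":[0,-3,110],"twist":0,"fingers":60},{"linear":[0,-3,122],"twist":0,"fingers":60}]'
python3 -m jog '[{"linear":[6,0,0],"twist":0,"fingers":60},{"linear":[12,0,0],"twist":0,"fingers":60},{"linear":[18,0,0],"twist":0,"fingers":60},{"linear":[22,0,0],"twist":0,"fingers":60},{"linear":[26,0,0],"twist":0,"fingers":60}]'
python3 -c "
from h import *
plan(-98,-72,.037)
cv2.imwrite('pics/s8.png',cv2.resize(bot.grab_frame('side')[60:300,200:440],None,fx=2.5,fy=2.5))"
```

```text
time_s: 5.55
tcp_pos: [0.6478, -0.1399, 0.0343]
ee_rot: [[-0.216, 0.976, -0.004], [0.976, 0.216, 0.001], [0.002, -0.004, -1.0]]
force: [0.4, -0.4, -0.5]
gripper_width: 0.0601
time_s: 5.97
tcp_pos: [0.6444, -0.1141, 0.04]
ee_rot: [[-0.217, 0.976, 0.002], [0.976, 0.217, -0.0], [-0.001, 0.002, -1.0]]
force: [-0.6, -0.0, -0.4]
gripper_width: 0.0598
t 5.9667 dock [-74.101  -72.6712] z 0.03997824603524428 F [-0.615  -0.0156 -0.3913] | linear [-23.9  -0.7   3. ] twist 0.1
```

View pics/s8.png

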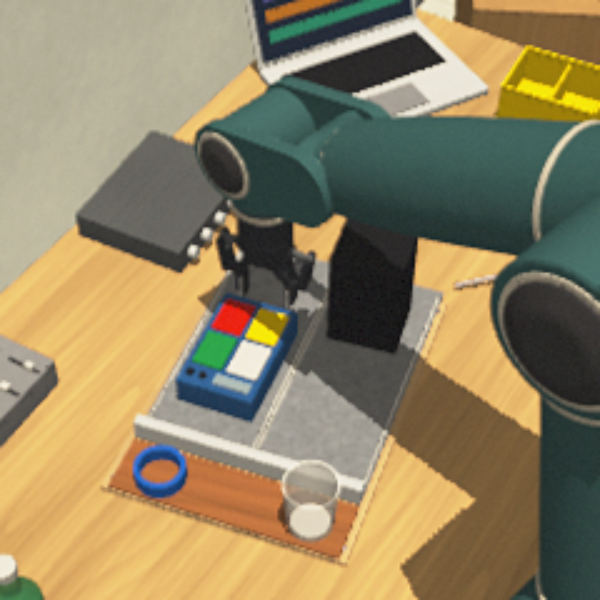

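```bash
python3 -m jog '[{"linear":[5,0,2],"twist":0,"fingers":60},{"linear":[9,0,3],"twist":0,"fingers":60},{"linear":[13,0,3],"twist":0,"fingers":60},{"linear":[17,0,3],"twist":0,"fingers":60},{"linear":[21,0,3],"twist":0,"fingers":60}]'
python3 -m jog '[{"linear":[4,0,0],"twist":0,"fingers":60},{"linear":[8,0,0],"twist":0,"fingers":60},{"linear":[12,0,0],"twist":0,"fingers":60},{"linear":[16,0,0],"twist":0,"fingers":60},{"linear":[20,0,0],"twist":0,"fingers":60}]'
python3 -c "
from h import *
plan(-98,-72,.037)
cv2.imwrite('pics/s9.png',cv2.resize(bot.grab_frame('side')[60:300,200:440],None,fx=2.5,fy=2.5))
cv2.imwrite('pics/w9.png',bot.grab_frame('wrist'))"
```

```text
time_s: 6.43
tcp_pos: [0.6393, -0.0941, 0.0355]
ee_rot: [[-0.216, 0.976, 0.0], [0.976, 0.216, -0.0], [-0.0, 0.0, -1.0]]
force: [0.8, -3.1, 1.6]
gripper_width: 0.0599
time_s: 6.85
tcp_pos: [0.635, -0.0744, 0.0355]
ee_rot: [[-0.216, 0.976, 0.0], [0.976, 0.216, -0.0], [-0.0, 0.0, -1.0]]
force: [1.2, -5.4, 2.8]
gripper_width: 0.0602
t 6.85 dock [-33.3075 -71.9831] z 0.03546549559202199 F [ 1.2134 -5.3824  2.7766] | linear [-64.7  -0.1  -1.5] twist 0.07
```

View pics/s9.png

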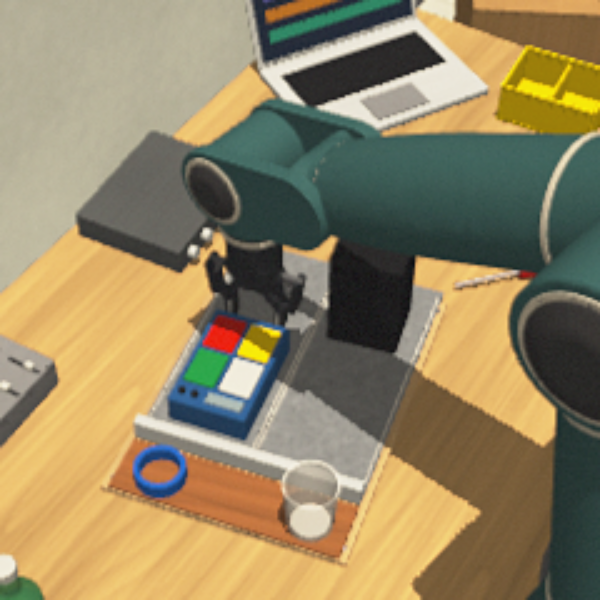

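View pics/w9.png

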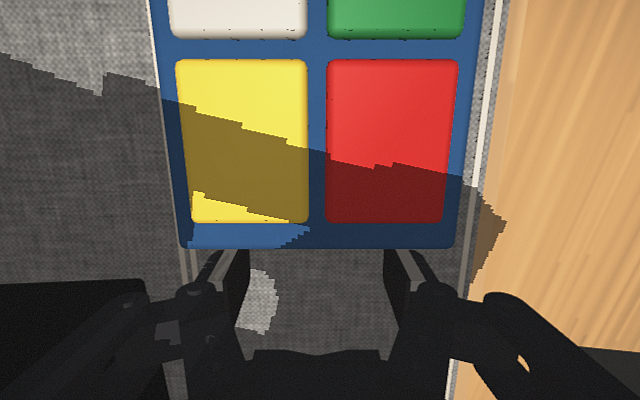

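The pad is sliding with both fingers on its end at about 5.5 N. About 25 mm are left.

```bash
python3 -m jog '[{"linear":[4,0,0],"twist":0,"fingers":60},{"linear":[8,0,0],"twist":0,"fingers":60},{"linear":[11,0,0],"twist":0,"fingers":60},{"linear":[14,0,0],"twist":0,"fingers":60},{"linear":[16,0,0],"twist":0,"fingers":60}]'
python3 -c "
from h import *
plan(-9,-72,.0355)
P=bot.camera_params('wrist')
im=bot.grab_frame('wrist'); cv2.imwrite('pics/w10.png',im)
a=bot.grab_frame('side');cv2.imwrite('pics/s10.png',cv2.resize(a[200:270,250:350],None,fx=7,fy=7,interpolation=cv2.INTER_CUBIC))
a=bot.grab_frame('top');cv2.imwrite('pics/t10.png',cv2.resize(a[135:285,230:430],None,fx=4,fy=4,interpolation=cv2.INTER_CUBIC))"
```

```text
time_s: 7.37
tcp_pos: [0.6313, -0.0587, 0.0351]
ee_rot: [[-0.216, 0.976, -0.0], [0.976, 0.216, 0.0], [0.0, -0.0, -1.0]]
force: [0.2, -3.0, 0.0]
gripper_width: 0.0601
t 7.3667 dock [-17.144  -71.7995] z 0.03514722657979219 F [ 0.2075 -3.0097  0.0345] | linear [ 8.1  0.2 -0.4] twist 0.08
```

View pics/s10.png

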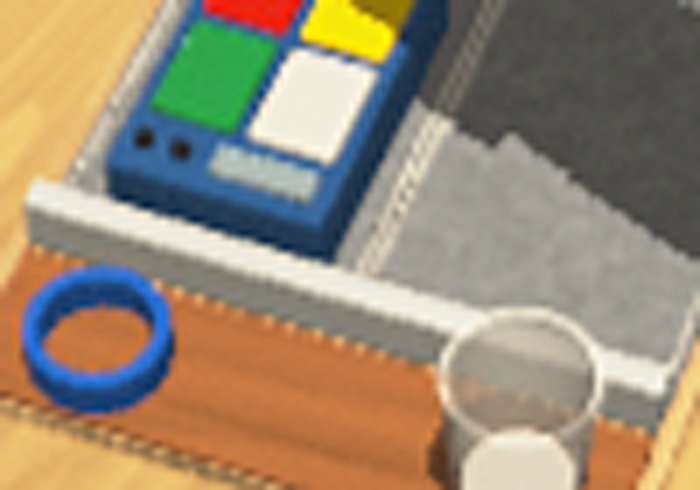

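View pics/t10.png

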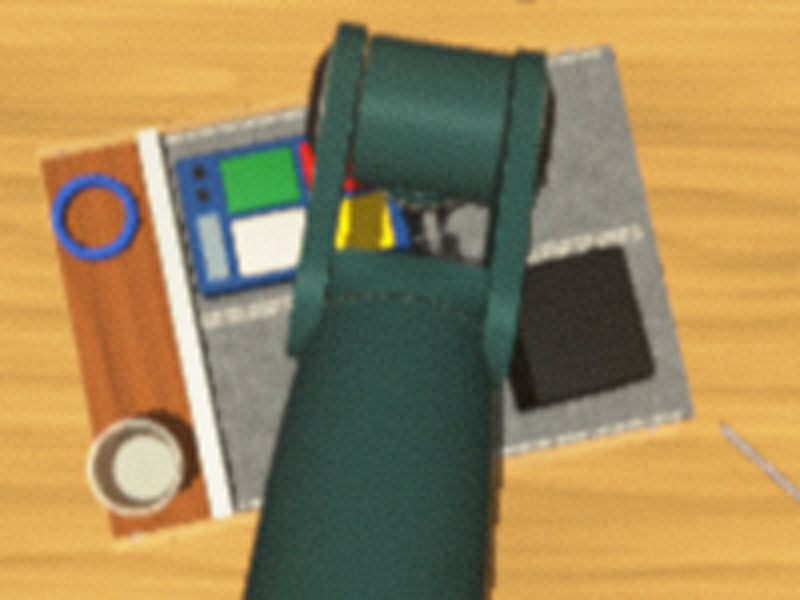

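The views show a gap of about 8 mm to the stop, with the pad's end parallel to it and the speaker unmoved. I'll close the gap in small steps and watch the force.

```bash
python3 -m jog '[{"linear":[1.5,0,0],"twist":0,"fingers":60},{"linear":[3,0,0],"twist":0,"fingers":60},{"linear":[4,0,0],"twist":0,"fingers":60},{"linear":[5,0,0],"twist":0,"fingers":60},{"linear":[6,0,0],"twist":0,"fingers":60}]'
python3 -m jog '[{"linear":[0.5,0,0],"twist":0,"fingers":60},{"linear":[1,0,0],"twist":0,"fingers":60},{"linear":[1.5,0,0],"twist":0,"fingers":60},{"linear":[2,0,0],"twist":0,"fingers":60},{"linear":[2,0,0],"twist":0,"fingers":60}]'
python3 -c "
from h import *
plan(-9,-72,.0355)
a=bot.grab_frame('side');cv2.imwrite('pics/s11.png',cv2.resize(a[200:270,250:350],None,fx=7,fy=7,interpolation=cv2.INTER_CUBIC))
"
```

```text
time_s: 7.93
tcp_pos: [0.6301, -0.0531, 0.0352]
ee_rot: [[-0.216, 0.976, -0.0], [0.976, 0.216, 0.0], [0.0, -0.0, -1.0]]
force: [-0.3, -2.6, -2.7]
gripper_width: 0.0599
time_s: 8.35
tcp_pos: [0.6297, -0.0512, 0.0353]
ee_rot: [[-0.216, 0.976, -0.0], [0.976, 0.216, 0.0], [0.0, -0.0, -1.0]]
force: [0.7, -2.2, -1.7]
gripper_width: 0.0598
t 8.35 dock [ -9.4812 -71.8759] z 0.03529176530959946 F [ 0.6891 -2.24   -1.6688] | linear [ 0.5  0.1 -0.2] twist 0.08
```

View pics/s11.png

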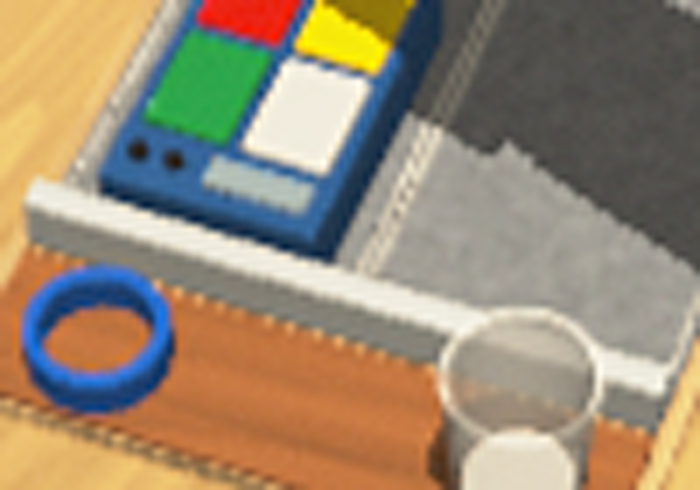

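```bash
python3 -m jog '[{"linear":[0.5,0,0],"twist":0,"fingers":60},{"linear":[1,0,0],"twist":0,"fingers":60},{"linear":[1.5,0,0],"twist":0,"fingers":60},{"linear":[2,0,0],"twist":0,"fingers":60},{"linear":[2,0,0],"twist":0,"fingers":60}]'
```

```text
time_s: 8.82
tcp_pos: [0.6296, -0.0496, 0.0354]
ee_rot: [[-0.216, 0.976, 0.001], [0.976, 0.216, -0.001], [-0.001, 0.0, -1.0]]
force: [2.2, -5.7, -2.7]
gripper_width: 0.0597
```

```bash
python3 -m jog '[{"linear":[0.5,0,0],"twist":0,"fingers":60},{"linear":[1,0,0],"twist":0,"fingers":60},{"linear":[1,0,0],"twist":0,"fingers":60},{"linear":[1,0,0],"twist":0,"fingers":60},{"linear":[1,0,0],"twist":0,"fingers":60}]'
python3 -c "
from h import *
plan(-9,-72,.0355)
print(bot.get_obs()['ft_torque'])
a=bot.grab_frame('side');cv2.imwrite('pics/s12.png',cv2.resize(a[200:270,250:350],None,fx=7,fy=7,interpolation=cv2.INTER_CUBIC))
a=bot.grab_frame('top');cv2.imwrite('pics/t12.png',cv2.resize(a[155:225,250:350],None,fx=7,fy=7,interpolation=cv2.INTER_CUBIC))"
```

```text
time_s: 9.23
tcp_pos: [0.6297, -0.0495, 0.0357]
ee_rot: [[-0.216, 0.976, 0.002], [0.976, 0.216, -0.002], [-0.002, 0.001, -1.0]]
force: [4.3, -12.8, -1.5]
gripper_width: 0.0598
t 9.2333 dock [ -7.8533 -72.206 ] z 0.03574072147071845 F [  4.3067 -12.8004  -1.5172] | linear [-1.1 -0.2  0.2] twist 0.08
[-1.9105 -0.7318  0.3101]
```

View pics/s12.png

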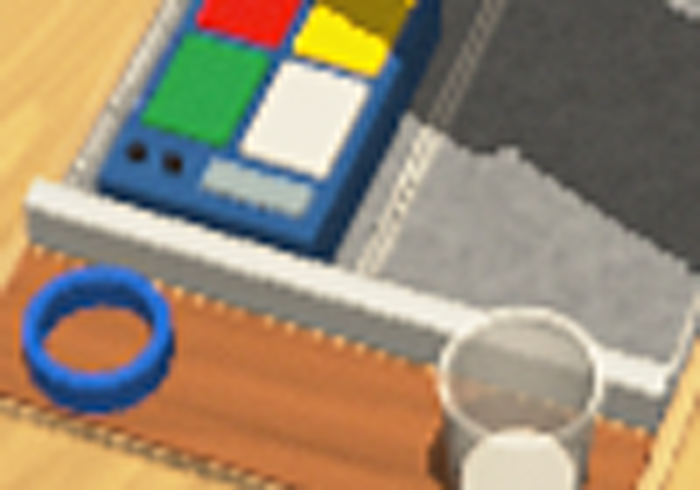

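View pics/t12.png

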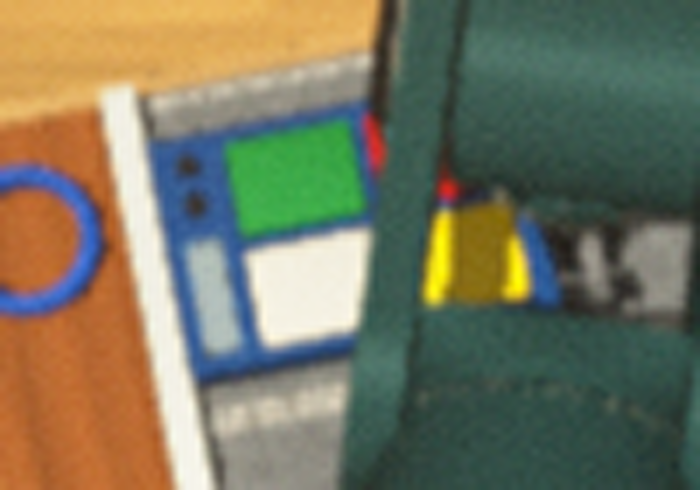

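```bash
python3 -m jog '[{"linear":[0.5,0,0],"twist":0,"fingers":60},{"linear":[1,0,0],"twist":0,"fingers":60},{"linear":[1.2,0,0],"twist":0,"fingers":60},{"linear":[1.2,0,0],"twist":0,"fingers":60},{"linear":[1.2,0,0],"twist":0,"fingers":60}]'
python3 -c "
from h import *
plan(-9,-72,.0355)
print(bot.get_obs()['ft_torque'])"
```

```text
time_s: 9.75
tcp_pos: [0.6298, -0.0494, 0.036]
ee_rot: [[-0.216, 0.976, 0.003], [0.976, 0.216, -0.004], [-0.004, 0.002, -1.0]]
force: [6.8, -20.6, -0.6]
gripper_width: 0.0602
t 9.75 dock [ -7.7379 -72.3253] z 0.036048571642393945 F [  6.7578 -20.604   -0.5611] | linear [-1.3 -0.3  0.6] twist 0.07
[-3.2064 -0.9021  0.5652]
```

The pad is seated: the force rose to 21 N with no more motion. The force resultant lies inside the pad's width, so the contact is along its whole end face. I'll back off straight and then raise the arm.

```bash
python3 -m jog '[{"linear":[-1.5,0,0],"twist":0,"fingers":60},{"linear":[-4,0,0],"twist":0,"fingers":60},{"linear":[-10,0,0],"twist":0,"fingers":60},{"linear":[-18,0,0],"twist":0,"fingers":60},{"linear":[-26,0,0],"twist":0,"fingers":60}]'
python3 -m jog '[{"linear":[-8,0,-8],"twist":0,"fingers":60},{"linear":[-12,0,-35],"twist":0,"fingers":60},{"linear":[-12,0,-70],"twist":0,"fingers":60},{"linear":[-12,0,-105],"twist":0,"fingers":60},{"linear":[-12,0,-140],"twist":0,"fingers":60}]'
python3 -m jog '[{"linear":[0,0,-30],"twist":0,"fingers":60},{"linear":[0,0,-60],"twist":0,"fingers":60},{"linear":[0,0,-80],"twist":0,"fingers":60},{"linear":[0,0,-85],"twist":0,"fingers":60},{"linear":[0,0,-85],"twist":0,"fingers":60}]'
python3 -c "
from h import *
plan(60,-72,.27)
cv2.imwrite('pics/w13.png',bot.grab_frame('wrist'))"
```

```text
time_s: 10.17
tcp_pos: [0.6346, -0.073, 0.0354]
ee_rot: [[-0.216, 0.976, -0.0], [0.976, 0.216, 0.0], [0.0, 0.0, -1.0]]
force: [0.0, -0.9, -0.9]
gripper_width: 0.0601
time_s: 10.58
tcp_pos: [0.6369, -0.085, 0.1775]
ee_rot: [[-0.215, 0.977, 0.0], [0.977, 0.215, 0.0], [0.0, 0.0, -1.0]]
force: [-0.4, 0.4, 0.5]
gripper_width: 0.0601
time_s: 11.0
tcp_pos: [0.6375, -0.0848, 0.2625]
ee_rot: [[-0.216, 0.976, 0.003], [0.976, 0.216, -0.0], [-0.001, 0.003, -1.0]]
force: [0.0, 1.0, -0.1]
gripper_width: 0.0596
t 11.0 dock [-44.0053 -72.2342] z 0.2625036098994071 F [ 0.0151  1.0414 -0.1149] | linear [104.   -0.1  -7.6] twist 0.06
```

View pics/w13.png

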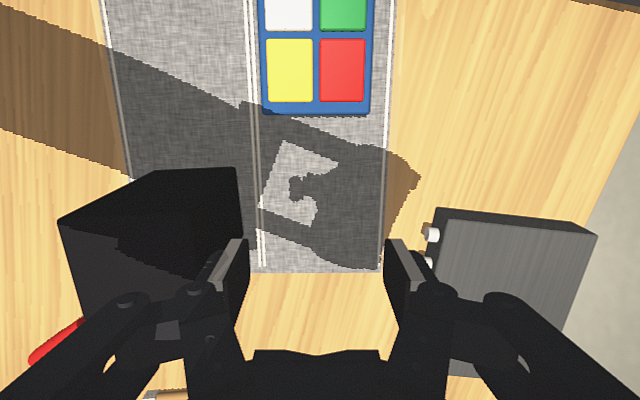

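The speaker is standing and the pad lies in its lane. I'll move forward to view the stop contact.

```bash
python3 -m jog '[{"linear":[25,0,-5],"twist":0,"fingers":60},{"linear":[55,0,-10],"twist":0,"fingers":60},{"linear":[85,0,-10],"twist":0,"fingers":60},{"linear":[100,0,-10],"twist":0,"fingers":60},{"linear":[100,0,-10],"twist":0,"fingers":60}]'
python3 -m jog '[{"linear":[0,0,0],"twist":0,"fingers":60},{"linear":[0,0,0],"twist":0,"fingers":60},{"linear":[0,0,0],"twist":0,"fingers":60},{"linear":[0,0,0],"twist":0,"fingers":60},{"linear":[0,0,0],"twist":0,"fingers":60}]'
python3 -c "
from h import *
plan(60,-72,.27)
cv2.imwrite('pics/w14.png',bot.grab_frame('wrist'))
a=bot.grab_frame('side');cv2.imwrite('pics/s14.png',cv2.resize(a[130:290,230:430],None,fx=3.7,fy=3.7))"
```

```text
time_s: 11.47
tcp_pos: [0.6147, 0.0157, 0.2689]
ee_rot: [[-0.218, 0.976, -0.002], [0.976, 0.218, 0.0], [0.001, -0.002, -1.0]]
force: [-0.3, 0.2, 0.5]
gripper_width: 0.0601
time_s: 11.88
tcp_pos: [0.6156, 0.0126, 0.27]
ee_rot: [[-0.215, 0.977, -0.0], [0.977, 0.215, -0.0], [0.0, -0.0, -1.0]]
force: [-0.6, -0.1, -0.2]
gripper_width: 0.0601
t 11.8833 dock [ 55.8479 -71.742 ] z 0.2700401999918237 F [-0.6222 -0.0985 -0.207 ] | linear [4.2 0.3 0. ] twist 0.02
```

View pics/w14.png

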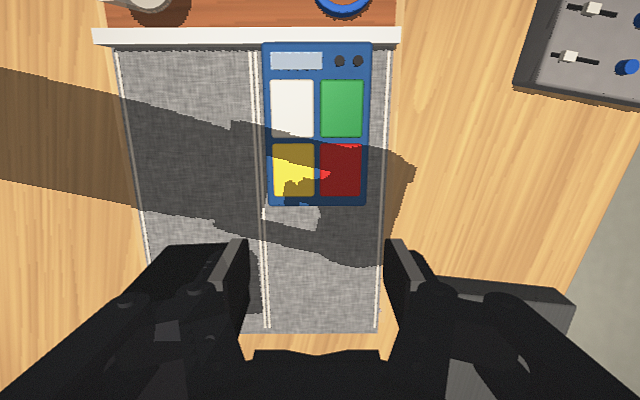

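View pics/s14.png

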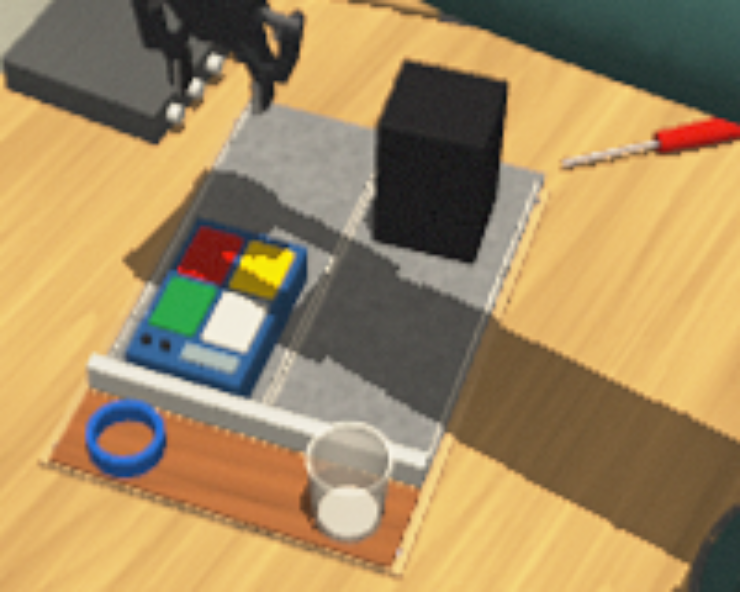

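Run:
```python
from h import *
P=bot.camera_params("wrist")
im=cv2.imread('pics/w14.png')
cv2.imwrite('pics/w14z.png',cv2.resize(im[20:80,240:400],None,fx=5,fy=5,interpolation=cv2.INTER_CUBIC))
b,g,r=[im[:,:,i].astype(int) for i in range(3)]
m=((b>r+35)&(b>g+20)).astype(np.uint8); m[:35]=0
cnt=max(cv2.findContours(m,0,2)[0],key=cv2.contourArea); pts=cnt[:,0].astype(float)
w=np.array([w2d(onz("wrist",p,.062,P)) for p in pts]).astype(np.float32)
print("bbox",pts.min(0),pts.max(0),cv2.minAreaRect(w))
for k in range(275,361,10):
    col=m[35:70,k]; i=np.argmax(col); print(k,35+i, w2d(onz("wrist",(k,35+i-.5),.062,P)))
for uv in [(115,48),(258,46),(395,43)]: print("stop top edge",w2d(onz("wrist",uv,.042,P)))
```

```text
bbox [261.  42.] [372. 205.] ((89.03073120117188, -71.14466857910156), (164.85752868652344, 107.2458724975586), 0.045907747000455856)
275 42 [171.8676 -31.4771]
285 42 [171.8735 -41.0375]
295 42 [171.8795 -50.5977]
305 42 [171.8855 -60.1577]
315 42 [171.8914 -69.7175]
325 42 [171.8974 -79.2771]
335 42 [171.9034 -88.8365]
345 42 [171.9093 -98.3957]
355 42 [ 171.9153 -107.9547]
stop top edge [168.1379 133.5047]
stop top edge [170.1116 -11.8482]
stop top edge [ 173.0106 -150.5705]
```

View pics/w14z.png

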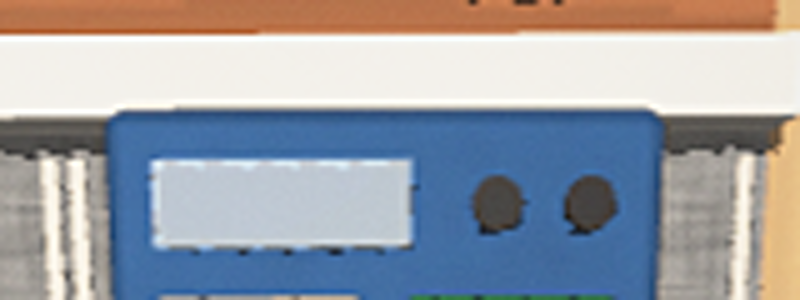

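Run:
```python
from h import *
P=bot.camera_params("wrist")
im=cv2.imread('pics/w14.png').astype(float); g=im[:,:,2]  # red
def sub(cols,r0,r1,z,name,lev):
    A=[]
    for k in cols:
        s=g[r0:r1,k]; i=np.where((s[:-1]>lev)!=(s[1:]>lev))[0]
        if len(i)==0: continue
        i=i[0]; f=(lev-s[i])/(s[i+1]-s[i]); A.append(w2d(onz("wrist",(k,r0+i+f),z,P)))
    A=np.array(A); c=np.polyfit(A[:,1],A[:,0],1)
    for _ in range(3):
        e=abs(A[:,0]-np.polyval(c,A[:,1])); k=e<2.5*np.median(e)+.05; c=np.polyfit(A[k,1],A[k,0],1)
    print(name,len(A),k.sum(),"yaw deg",round(np.degrees(np.arctan(-c[0])),2),"x at y=-71:",round(np.polyval(c,-71),1))
cols=list(range(125,255))+list(range(377,395))
sub(cols,38,52,.042,"stop near top edge",150)
sub(range(270,365),36,48,.062,"pad end vs stop",150)
sub(range(125,390),20,36,.042,"stop far top edge",210)
```

```text
stop near top edge 148 148 yaw deg 0.26 x at y=-71: 172.9
pad end vs stop 95 90 yaw deg 0.03 x at y=-71: 172.1
stop far top edge 265 228 yaw deg 0.29 x at y=-71: 188.6
```

```bash
python3 -c "
from h import *
print(bot.get_obs()['force'],bot.get_obs()['time_s']); print(bot.hand_in())"
```

```text
[-0.3324  0.3937 -0.7437] 11.9833
the job is handed in; nothing more can be done
None
```

The drum pad is ready to play and I have handed the job in. It lies flat in its lane with its four coloured pads facing up, and its end rests against the stop. I tipped it over by pushing on its face with both open fingers, then pushed it about 55 mm along the lane. At the stop the force rose to 21 N with no further movement. I then backed the arm off, clear of everything.

**Last checks:**
- **Against the stop:** in the final wrist picture the pad's end is within about 1 mm of the stop's near edge and turned about 0.25° from it, which is within what the picture can show. An earlier rough reading, picked by eye, suggested the stop was turned about 1° relative to the pad. The finer edge fit did not confirm that.
- **Seating load:** while seating, the force was off-centre, about 26 mm towards one finger. The pad did not move or turn under it, so I took it as contact along the whole end.
- **Everything else:** the loudspeaker, cup and tape look unmoved in the final pictures. I did not check the mug, bottle or stick again; no sign of contact showed in the wrist force away from the pad.
- **Time:** 12 s of the 45 s.

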